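# Find the rattling gear unit and clamp it in the vice

### The arm

A 6-joint arm with a two-finger parallel gripper is mounted at the origin on a cart in front of the work surface, level with it; the furniture and walls round the work are solid. World frame = base frame: x ahead of the robot, y to its left, z up, the work surface at z = 0. Lengths are in m, angles in rad, forces in N, time in s.
With the tool pointing down it reaches from about 0.35 to 0.875 m from the base axis. Payload 4.2 kg.
Tool frame: the origin (TCP) lies between the finger pads; the fingertips stand 8 mm ahead of it and the grasp point (between the pads) lies 11 mm behind it; z points along the fingers, y is the line along which they close (so a half turn about z gives the same grasp; the last joint's range is limited). The gripper opens to 85 mm and grips with 20 to 120 N. Pads are 22 mm wide; open, the fingers measure 114 mm over their backs; the gripper's body (76 mm by 85 mm) begins 54 mm behind the grasp point. The pads swing forward as they close: fully open they stand 13 mm farther back than shut.
Start: joints at [-0.855, 0.385, 0.008, 0, -1.194, -0.259], TCP at [0.276, -0.561, 0.213] pointing down, gripper open.
Joint ranges: [-3.14, 3.14], [-1.21, 2.06], [-1.07, 1.41], [-3.16, 2.05], [-2.99, -0.16], [-3.1, 3.1]. Speed limits (rad/s): [2.79, 2.79, 3.14, 3.14, 3.14, 3.14].

### API

Orientations are given as a unit quaternion [x, y, z, w].
In Python, from bench import ctrl gives the robot as it stands. The module is installed in compiled form; this text tells all that it offers. Calls block until the motion is done:
- ctrl.goto(position, orientation): joint-space move of the TCP to a pose.
- ctrl.movel(position, frame=None, rate=0.15): straight line of the TCP; frame=None keeps the orientation; rate is the mean speed in m/s.
- ctrl.move_joints(angles): joint-space move.
- ctrl.grip(opening, f_grip=None): opening from 0.0 (shut) to 1.0 (fully open); f_grip is the grip in N (None keeps the last); returns when the fingers have stopped.
- ctrl.wait(seconds).
- ctrl.solve_ik(position, orientation): joint angles nearest the present ones, or None.
- ctrl.read_camera(name): name is "scene" or "top" or "wrist"; returns the picture (384x512x3 uint8, red, green, blue); there is no depth.
- ctrl.camera_params(name): a dict with "fx", "fy", "cx", "cy" (pixels), "R" (3x3) and "t" (3): a world point X has camera coordinates R X + t; the wrist camera has in their place "T_tool_cam" (4x4, takes a point from camera to tool coordinates, whose origin is the TCP and whose axes are the flange's). Camera axes: x right, y down, z forward; pixel columns grow to the right and rows downward; lengths in m; the calibration is good to about 2 mm. A picture is of the moment at which its call begins: read the wrist's pose just before it. camera_params takes no time and is no camera call.
A pose or a line that the arm cannot do raises ctrl.IKError and nothing moves.
- ctrl.close_job(): hands the job in; it is judged then, once.
Readings, each from a call of its own:
- ctrl.read_t(): time.
- ctrl.read_q(): joint angles.
- ctrl.read_qvel(): joint speeds.
- ctrl.read_joint_efforts(): joint torques, N m.
- ctrl.read_position(): TCP position.
- ctrl.read_ee_rot(): TCP orientation.
- ctrl.read_contact_force(): force on the tool from outside, world axes, zero at the start.
- ctrl.read_ft_torque(): the same for the moment, N m.
- ctrl.read_opening(): opening from 0.0 (shut) to 1.0 (fully open).
- ctrl.read_grip_force(): force on a finger pad.
Only numpy, scipy, OpenCV 4.12 (cv2) and the standard library are available. Lean on these libraries where they do the work, as an engineer would, in place of code of your own. Each camera call takes 0.05 s, during which the arm holds its last target. There are 200 camera calls.

### The job

One of the three sealed gear units in the tray has a broken piece loose inside. Lift the units clear of the tray one at a time and rock or shake each gently to and fro along its length, a few times, until you feel which one has a piece running from end to end; stand the sound ones upright in the tray. Put the faulty one upright in the vice, its foot between the jaws and its case resting on top of them, and push the front jaw up gently by the screw head until the foot is held firmly against the rear jaw, ready for opening the cover; leave the other things on the bench alone.

Things in the scene. Friction and masses are not known exactly. Their poses are not given: they have to be found in the camera images.
- gear_unit_a: one of three outwardly identical sealed metal gear units, about 450 g: mounting foot 36 (x) x 84 (y) mm, z 0 to 18 mm; on it the case 66 (x) x 98 (y) mm, z 18 to 52; cover block 40 (x) x 50 (y) mm, z 52 to 72, good to grip; bearing boss and 10 mm shaft up to z 85. Origin: centre of the underside; z up, y along its length. Any of the three may be the faulty one.
- gear_unit_b: the second gear unit, same outside as gear_unit_a. Inside every case is a hollow along y. In a sound unit the gears fill it and shift along it by less than 1 mm. In the faulty one a round slug, about 150 g and 22 mm, runs freely end to end (52 mm), and knocks, when the unit is tipped more than 3 degrees about its x axis or shaken along y; its weight then bears at the other end.
- gear_unit_c: the third gear unit, same outside as gear_unit_a
- parts_tray: low grey open tray fixed to the bench, 130 (x) x 260 (y) x 16 mm, walls and floor 5 mm; origin under its centre, z up, y along its length. The gear units start in a row along y, 82 mm apart, their own y axes along the tray's x.
- mini_vice: small blue cast bench vice fixed to the bench, 80 mm high; origin under its middle at bench level; x points from the screw head and the front (moving) jaw to the rear (fixed) jaw, y lies along the jaws, 70 mm long. Rear jaw face at x 18.5 mm, top at z 79 mm (77 mm over the 6.5 mm next to the face). Front jaw 20 mm thick, top at z 79.5 mm. Free between the jaws down to z 57 mm.
- mini_vice_jaw (a joint): slide of the front jaw, m, 0 to 0.045, larger is farther open: jaw and screw move together along the vice's -x. The gap between the jaws is 8 mm plus this value. It is a quick-slide jaw: pushed at the screw head it slides without turning the screw, takes about 4 N, and stays where it is left, keeping its grip on the part.
- vice_face (a point): middle of the top edge of the rear jaw face, 79 mm above the bench; axes as the vice's
- vice_screw_head (a point): centre of the front end of the screw head, a boss 19 mm across whose level axis is 46 mm above the bench; it moves with the front jaw, whose gripping face lies 65.5 mm farther along the vice's +x. Axes as the vice's. A thin cross bar, 90 mm long, passes through the head 7 mm behind its front end, sloping about 20 degrees.
- servo: small grey servo with a black knob on its spindle, 20x46x35 mm; not part of the job, leave it where it lies
- cutters: small black side cutters, 103x34x12 mm; not part of the job, leave it where it lies
- tape_roll: small roll of dark tape lying flat, 55 mm across, 19 mm high; not part of the job, leave it where it lies
- short_driver: small red-handled screwdriver, 132 mm long, 21 mm high; not part of the job, leave it where it lies
- mug_1: cream mug, 78x111x100 mm; not part of the job, leave it where it lies
- pen_1: white and green marker pen, 135 mm long; not part of the job, leave it where it lies

How it is judged:
On the way, in this order (a step that is already met when the one before it is completed fails the run):
1. the unit with the loose piece is off the tray and its piece has run to one end (((distance between loose_slug_c0 and gear_unit_a below 0.055 m and height (world z) of gear_unit_a above 0.02 m and y of loose_slug_c0 in the frame of gear_unit_a above 0.006 m) or (distance between loose_slug_c0 and gear_unit_b below 0.055 m and height (world z) of gear_unit_b above 0.02 m and y of loose_slug_c0 in the frame of gear_unit_b above 0.006 m) or (distance between loose_slug_c0 and gear_unit_c below 0.055 m and height (world z) of gear_unit_c above 0.02 m and y of loose_slug_c0 in the frame of gear_unit_c above 0.006 m))).
2. still in hand, its piece has run to the other end (((distance between loose_slug_c0 and gear_unit_a below 0.055 m and height (world z) of gear_unit_a above 0.02 m and y of loose_slug_c0 in the frame of gear_unit_a below -0.006 m) or (distance between loose_slug_c0 and gear_unit_b below 0.055 m and height (world z) of gear_unit_b above 0.02 m and y of loose_slug_c0 in the frame of gear_unit_b below -0.006 m) or (distance between loose_slug_c0 and gear_unit_c below 0.055 m and height (world z) of gear_unit_c above 0.02 m and y of loose_slug_c0 in the frame of gear_unit_c below -0.006 m))).
At the end, for the whole second after the job is handed in: The faulty unit stands upright in the vice: case on the jaws (2 mm), length along them (3 degrees), within 12 mm of their middle, foot at the rear jaw (2 mm), gripped by the front jaw (joint under 29 mm, contact forces over 8 N). Both sound units stand on the tray floor. All at rest (((distance between loose_slug_c0 and gear_unit_a below 0.055 m and x of gear_unit_a in the frame of vice_face between -0.0205 and -0.0165 m and y of gear_unit_a in the frame of vice_face between -0.012 and 0.012 m and z of gear_unit_a in the frame of vice_face between -0.02 and -0.016 m and angle between each of gear_unit_a, gear_unit_b, gear_unit_c's own z axis and vertical below 0.06 rad and angle between the y axis of gear_unit_a and the y axis of mini_vice, either way round below 0.05 rad and contact force between gear_unit_a and mini_vice above 8 N and x of gear_unit_b in the frame of parts_tray between -0.035 and 0.035 m and y of gear_unit_b in the frame of parts_tray between -0.1 and 0.1 m and z of gear_unit_b in the frame of parts_tray between 0.002 and 0.008 m and x of gear_unit_c in the frame of parts_tray between -0.035 and 0.035 m and y of gear_unit_c in the frame of parts_tray between -0.1 and 0.1 m and z of gear_unit_c in the frame of parts_tray between 0.002 and 0.008 m) or (distance between loose_slug_c0 and gear_unit_b below 0.055 m and x of gear_unit_b in the frame of vice_face between -0.0205 and -0.0165 m and y of gear_unit_b in the frame of vice_face between -0.012 and 0.012 m and z of gear_unit_b in the frame of vice_face between -0.02 and -0.016 m and angle between each of gear_unit_b, gear_unit_a, gear_unit_c's own z axis and vertical below 0.06 rad and angle between the y axis of gear_unit_b and the y axis of mini_vice, either way round below 0.05 rad and contact force between gear_unit_b and mini_vice above 8 N and x of gear_unit_a in the frame of parts_tray between -0.035 and 0.035 m and y of gear_unit_a in the frame of parts_tray between -0.1 and 0.1 m and z of gear_unit_a in the frame of parts_tray between 0.002 and 0.008 m and x of gear_unit_c in the frame of parts_tray between -0.035 and 0.035 m and y of gear_unit_c in the frame of parts_tray between -0.1 and 0.1 m and z of gear_unit_c in the frame of parts_tray between 0.002 and 0.008 m) or (distance between loose_slug_c0 and gear_unit_c below 0.055 m and x of gear_unit_c in the frame of vice_face between -0.0205 and -0.0165 m and y of gear_unit_c in the frame of vice_face between -0.012 and 0.012 m and z of gear_unit_c in the frame of vice_face between -0.02 and -0.016 m and angle between each of gear_unit_c, gear_unit_a, gear_unit_b's own z axis and vertical below 0.06 rad and angle between the y axis of gear_unit_c and the y axis of mini_vice, either way round below 0.05 rad and contact force between gear_unit_c and mini_vice above 8 N and x of gear_unit_a in the frame of parts_tray between -0.035 and 0.035 m and y of gear_unit_a in the frame of parts_tray between -0.1 and 0.1 m and z of gear_unit_a in the frame of parts_tray between 0.002 and 0.008 m and x of gear_unit_b in the frame of parts_tray between -0.035 and 0.035 m and y of gear_unit_b in the frame of parts_tray between -0.1 and 0.1 m and z of gear_unit_b in the frame of parts_tray between 0.002 and 0.008 m)) and value of joint mini_vice_jaw below 0.029 m and linear speed of each of gear_unit_a, gear_unit_b, gear_unit_c below 0.02 m/s); the robot touches nothing.
It fails at once if a gear unit is shaken or thrown about hard (faster than 1 m/s) (linear speed of any of gear_unit_a, gear_unit_b, gear_unit_c above 1 m/s).
It fails at once if the vice is pushed by the robot with more than 30 N (contact force between any of the arm, the fingers and mini_vice above 30 N).
It fails at once if a gear unit is jammed or squeezed in the vice: contact forces of more than 60 N in all (contact force between any of gear_unit_a, gear_unit_b, gear_unit_c and mini_vice above 60 N).
It fails at once if one of the other things on the bench is moved by more than 30 mm (distance of any of servo, cutters, tape_roll, short_driver, mug_1, pen_1 from where it was at the start of the episode above 0.03 m).
It also fails if it takes over 72 s, if anything falls off the work surface, if the arm or the gripper's body presses on something with over 40 N, if the wrist force passes 120 N, or if a joint passes its speed limit or range.

## Working session

There is one attempt and no reset: what is moved stays moved. The work goes in short steps, each a Python script; the robot and the scene stay as the last script left them, time stands still between calls to the robot, and variables do not carry over. Pictures are saved under pics/ and viewed, at most 10 in all, crops included, and the job is handed in when it is done.

```bash
mkdir -p pics; python3 - <<'E'
from bench import ctrl
import cv2,numpy as np
for n in ["scene","top"]:
    cv2.imwrite(f"pics/{n}0.png",ctrl.read_camera(n)[:,:,::-1])
    p=ctrl.camera_params(n);print(n,{k:np.round(v,4).tolist() for k,v in p.items()})
print(ctrl.camera_params("wrist"),ctrl.read_ee_rot(),ctrl.read_t())
E
```

```text
scene {'fx': 423.6009, 'fy': 423.6009, 'cx': 257.8217, 'cy': 188.0755, 'R': [[-0.6662, -0.7456, 0.0176], [-0.4523, 0.3851, -0.8044], [0.593, -0.5439, -0.5938]], 't': [0.185, 0.3502, 0.5624]}
top {'fx': 379.3913, 'fy': 379.3913, 'cx': 252.2175, 'cy': 191.6512, 'R': [[0.0171, -0.9998, -0.0067], [-0.9944, -0.0163, -0.1042], [0.1041, 0.0084, -0.9945]], 't': [-0.1986, 0.4914, 0.9674]}
{'fx': 279.20791333961483, 'fy': 279.20791333961483, 'cx': 254.13744953333287, 'cy': 192.0764302672644, 'T_tool_cam': array([[ 8.62127081e-04, -9.50949141e-01, -3.09346064e-01,
         7.90203484e-02],
       [ 9.99998763e-01,  4.12796611e-04,  1.51796802e-03,
        -3.00937700e-04],
       [-1.31581338e-03, -3.09346990e-01,  9.50948321e-01,
        -1.60705296e-01],
       [ 0.00000000e+00,  0.00000000e+00,  0.00000000e+00,
         1.00000000e+00]])} [-2.26357386e-01  9.74043840e-01  9.29938612e-04 -2.57786868e-04] 0.1
```

View pics/top0.png

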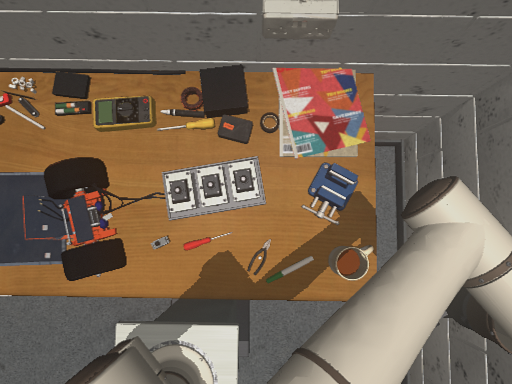

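View pics/scene0.png

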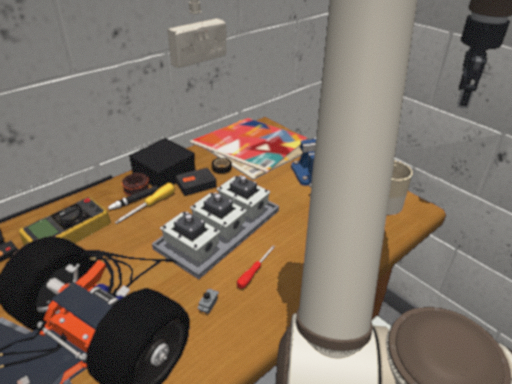

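The top view shows the tray at about (214,187) with its three white units, the vice at (330,190) with its screw head at the lower left (~(320,213)), and the mug at (352,262). The scene view has the arm blocking the vice. I'll get rough positions from this and then take closer wrist views.

```bash
cat > h.py <<'E'
from bench import ctrl
import cv2,numpy as np
from scipy.spatial.transform import Rotation as Ro
def ray(px,z,cam):
    "cam=(K params, R, t): pixel(s) -> world points on plane z"
    p,R,t=cam; px=np.atleast_2d(np.array(px,float))
    d=np.c_[(px[:,0]-p["cx"])/p["fx"],(px[:,1]-p["cy"])/p["fy"],np.ones(len(px))]@R
    c=-R.T@t
    return c+d*((z-c[2])/d[:,2])[:,None]
def cam(n,pose=None):
    p=ctrl.camera_params(n)
    if pose is None: return p,np.array(p["R"]),np.array(p["t"])
    T=np.eye(4);T[:3,:3]=Ro.from_quat(pose[1]).as_matrix();T[:3,3]=pose[0]
    M=np.linalg.inv(T@p["T_tool_cam"]);return p,M[:3,:3],M[:3,3]
def proj(X,c):
    p,R,t=c; v=np.atleast_2d(X)@R.T+t
    return np.c_[v[:,0]/v[:,2]*p["fx"]+p["cx"],v[:,1]/v[:,2]*p["fy"]+p["cy"]]
def down(yaw):
    "tool pointing down, closing axis (tool y) at world angle yaw"
    y=np.array([np.cos(yaw),np.sin(yaw),0]);z=np.array([0,0,-1.]);x=np.cross(y,z)
    return Ro.from_matrix(np.c_[x,y,z]).as_quat()
def wrist(name):
    pose=(np.array(ctrl.read_position()),np.array(ctrl.read_ee_rot()))
    im=ctrl.read_camera("wrist");cv2.imwrite(f"pics/{name}.png",im[:,:,::-1])
    np.savez(f"pics/{name}.npz",im=im,p=pose[0],q=pose[1]);return im,cam("wrist",pose)
E
python3 - <<'E'
from h import *
im=cv2.imread("pics/top0.png");c=cam("top")
hsv=cv2.cvtColor(im,cv2.COLOR_BGR2HSV)
b=cv2.inRange(hsv,(100,90,40),(125,255,255));b[:,:290]=0;b[:,365:]=0;b[:155]=0;b[230:]=0
pts=np.argwhere(b)[:,::-1].astype(np.float32);r=cv2.minAreaRect(pts);print("vice",r,ray(r[0],.07,c),len(pts))
print("head",ray([320,213],.046,c), "box",ray(cv2.boxPoints(r),.07,c))
w=cv2.inRange(hsv,(0,0,190),(180,50,255));w[:,:150]=0;w[:,275:]=0;w[:150]=0;w[225:]=0
for k in cv2.findContours(w,cv2.RETR_EXTERNAL,2)[0]:
    if cv2.contourArea(k)>200:
        r=cv2.minAreaRect(k);print(r,ray(r[0],.055,c),ray(cv2.boxPoints(r),.055,c)[:,:2].round(3).tolist())
print("tray",ray([[163,198],[168,219],[266,203],[260,157]],.016,c))
print("mug",ray([348,262],.1,c),"pen",ray([[268,278],[312,258]],.0,c),"cutters",ray([260,256],0,c))
crop=im[140:290,280:385];cv2.imwrite("pics/c1.png",cv2.resize(crop,None,fx=4,fy=4,interpolation=cv2.INTER_CUBIC))
E
```

```text
vice ((333.8999938964844, 184.1999969482422), (39.354793548583984, 37.11872863769531), 26.56505012512207) [[ 0.51204154 -0.39445387  0.07      ]] 816
head [[ 0.44075627 -0.36376895  0.046     ]] box [[ 0.49138718 -0.32985786  0.07      ]
 [ 0.57607033 -0.37142932  0.07      ]
 [ 0.53276608 -0.45926939  0.07      ]
 [ 0.44892623 -0.41714993  0.07      ]]
tray [[ 0.47491696  0.04487595  0.016     ]
 [ 0.4198589   0.02943318  0.016     ]
 [ 0.46620802 -0.22705199  0.016     ]
 [ 0.58880361 -0.2094298   0.016     ]]
mug [[ 0.32314856 -0.42056511  0.1       ]] pen [[ 0.27063178 -0.23536848  0.        ]
 [ 0.32438149 -0.35043142  0.        ]] cutters [[ 0.32717933 -0.21356942  0.        ]]
```

View pics/c1.png

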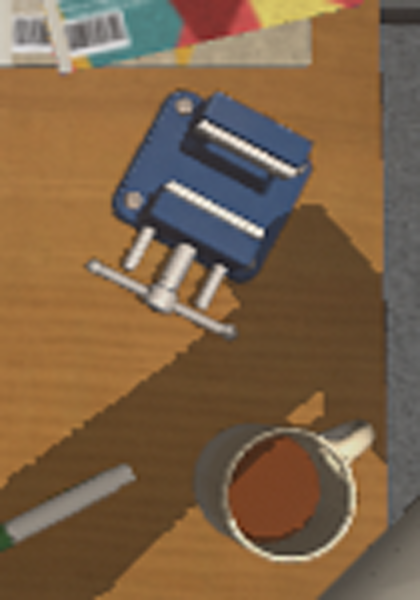

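The crop shows the bright rear jaw plate from full-image pixel (330,171) to (354,183), the front plate from (322,186) to (346,198), and the screw head at (319.5,214.5). Next I'll take wrist views of the vice and then the tray.

```bash
python3 - <<'E'
from h import *
c=cam("top")
r=ray([[330,171.2],[354.5,183]],.079,c);f=ray([[322,186.5],[345.7,198.5]],.079,c);hd=ray([319.5,214.5],.05,c)
d=r[0]-r[1];yaw=np.arctan2(d[1],d[0]);vx=np.array([np.sin(yaw),-np.cos(yaw),0])
print(r,f,hd,np.degrees(yaw),"gap",(r.mean(0)-f.mean(0))@vx)
m=(r.mean(0)+f.mean(0))/2
ctrl.goto(list((m+.03*vx)[:2])+[.20],down(yaw));im,cw=wrist("w_vice")
tray=ray([[163,198],[168,219],[266,203],[260,157]],.016,c)
ty=tray[1]-tray[2];tyaw=np.arctan2(ty[1],ty[0])-np.pi/2;print("tray yaw",np.degrees(tyaw))
tc=np.array([.515,-.10,0]);ux=np.array([-np.sin(tyaw),np.cos(tyaw),0])
ctrl.goto(list((tc-.03*ux)[:2])+[.27],down(tyaw));wrist("w_tray");print(ctrl.read_t())
a=cv2.imread("pics/w_vice.png");b=cv2.imread("pics/w_tray.png")
E
```

```text
[[ 0.54326632 -0.38308563  0.079     ]
 [ 0.51470984 -0.44348934  0.079     ]] [[ 0.50467748 -0.36316779  0.079     ]
 [ 0.47585196 -0.42142693  0.079     ]] [[ 0.43673557 -0.3618163   0.05      ]] 64.69707133502908 gap 0.04397952924033398
tray yaw 10.243303568449374
2.7
```

View pics/w_vice.png

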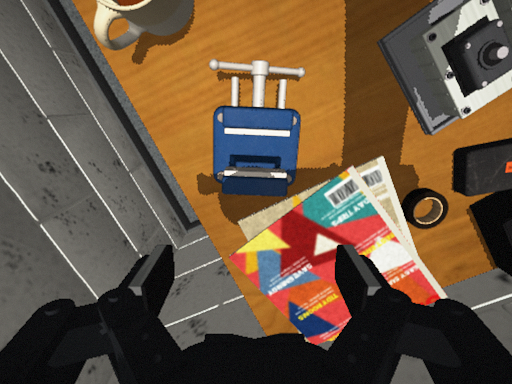

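View pics/w_tray.png

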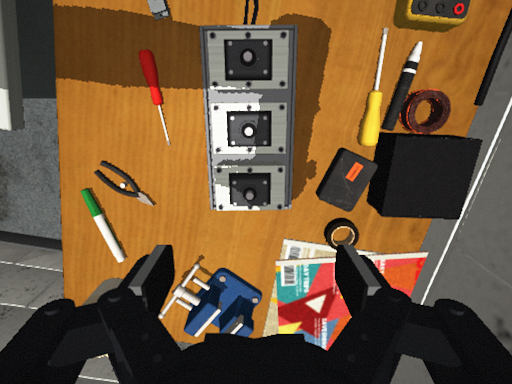

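In the vice view the front jaw plate is at rows ~131 (cols 224-290), the rear plate at ~174 (cols 218-288), and the screw head at (261,66). In the tray view the dark cover blocks are at (248,59), (249,130) and (249,190), with their bosses in the middle.

```bash
python3 - <<'E'
from h import *
def ld(n):
    d=np.load(f"pics/{n}.npz");return d["im"],cam("wrist",(d["p"],d["q"]))
im,c=ld("w_vice");g=cv2.cvtColor(im,cv2.COLOR_RGB2HSV)
m=((g[...,2]>150)&(g[...,1]<60)).astype(np.uint8);m[:118]=0;m[195:]=0;m[:,:212]=0;m[:,304:]=0
n,l,s,_=cv2.connectedComponentsWithStats(m)
for i in range(1,n):
    if s[i,4]<25: continue
    r=cv2.minAreaRect(np.argwhere(l==i)[:,::-1].astype(np.float32))
    print(s[i],ray(cv2.boxPoints(r),.079,c)[:,:2].round(4).tolist())
for z in (.046,.055): print("head",z,ray([[261,62],[261,77]],z,c).round(4).tolist())
print(im[120:200:2,255].tolist())
im,c=ld("w_tray");v=im.max(2)
m=(v<75).astype(np.uint8);m[:30]=0;m[212:]=0;m[:,:218]=0;m[:,:]*=1;m[:,285:]=0
m=cv2.morphologyEx(m,cv2.MORPH_OPEN,np.ones((7,7)))
n,l,s,ce=cv2.connectedComponentsWithStats(m)
for i in range(1,n):
    r=cv2.minAreaRect(np.argwhere(l==i)[:,::-1].astype(np.float32))
    print(s[i],ce[i].round(1),np.round(r[2],1),ray(r[0],.075,c).round(4).tolist(),ray(cv2.boxPoints(r),.077,c)[:,:2].round(3).tolist())
print("tray corners z16",ray([[202,26],[298,26],[210,209],[290,209]],.016,c).round(3).tolist())
a=cv2.resize(im[20:215,190:310],None,fx=3,fy=3);b=cv2.resize(ld("w_vice")[0][50:200,200:310],None,fx=3.9,fy=3.9)
cv2.imwrite("pics/c2.png",np.hstack([a[:585],cv2.resize(b,(429,585))])[:,:,::-1])
E
```

```text
[224 128  66   9 410] [[0.479, -0.4219], [0.4737, -0.4189], [0.5039, -0.3619], [0.5094, -0.3646]]
[218 170  20   6  71] [[0.5143, -0.4468], [0.5096, -0.4444], [0.518, -0.4266], [0.5228, -0.4289]]
[270 172  17   6  83] [[0.5345, -0.3966], [0.5415, -0.3816], [0.5465, -0.3837], [0.5394, -0.3988]]
head 0.046 [[0.4326, -0.359, 0.046], [0.4456, -0.365, 0.046]]
head 0.055 [[0.4336, -0.3596, 0.055], [0.4462, -0.3654, 0.055]]
[[50, 85, 137], [54, 86, 138], [53, 88, 138], [53, 82, 131], [51, 64, 85], [254, 252, 247], [249, 250, 245], [240, 237, 226], [45, 85, 139], [61, 95, 143], [56, 93, 143], [54, 92, 141], [57, 91, 142], [52, 86, 140], [50, 87, 141], [50, 87, 140], [50, 84, 138], [45, 79, 129], [7, 17, 34], [8, 24, 41], [7, 21, 42], [29, 47, 77], [51, 86, 137], [34, 56, 96], [79, 75, 67], [70, 66, 60], [137, 130, 121], [142, 135, 125], [112, 108, 102], [15, 29, 50], [26, 43, 69], [24, 44, 67], [23, 36, 65], [23, 39, 64], [27, 44, 68], [29, 46, 69], [28, 47, 68], [28, 41, 63], [97, 60, 21], [92, 57, 24]]
[ 224   39   48   41 1568] [247.8  58.8] 90.0 [[0.4905, -0.0074, 0.075]] [[0.461, 0.008], [0.513, 0.017], [0.521, -0.024], [0.467, -0.034]]
[253 120  18  26 373] [262.  131.9] 90.0 [[0.5221, -0.0869, 0.075]] [[0.509, -0.074], [0.529, -0.07], [0.535, -0.1], [0.514, -0.104]]
[229 173  42  32 892] [252.8 185.1] 0.0 [[0.52, -0.1619, 0.075]] [[0.496, -0.188], [0.49, -0.145], [0.543, -0.136], [0.551, -0.178]]
tray corners z16 [[0.422, 0.028, 0.016], [0.546, 0.051, 0.016], [0.466, -0.225, 0.016], [0.592, -0.202, 0.016]]
```

View pics/c2.png

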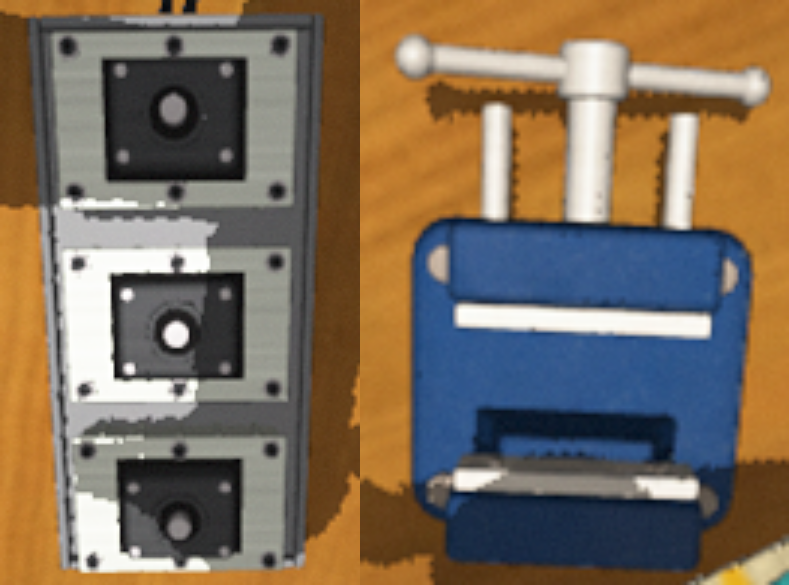

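The cover centres are clear: (248.5,58.5), (249,128.7) and (249.8,191) in the tray view. The face of the rear jaw plate is near row 170.5 in the vice view. I'll test the middle unit first.

```bash
cat >> h.py <<'E'
TY=np.radians(10.0)   # tray yaw; closing axis along tray x
ZG=.062
def units():
    d=np.load("pics/w_tray.npz");return ray([[248.5,58.5],[249,128.7],[249.8,191]],.077,cam("wrist",(d["p"],d["q"])))
def tq():
    ctrl.wait(.25);v=[]
    for _ in range(12): v.append(ctrl.read_ft_torque());ctrl.wait(.01)
    return np.mean(v,0)
def tip(p,deg): # tip about tool x (unit x)
    ctrl.goto(p,(Ro.from_quat(down(TY))*Ro.from_euler('x',deg,degrees=True)).as_quat())
def pick_test(i):
    u=units()[i];q=down(TY);ctrl.grip(1.0,60)
    ctrl.goto([u[0],u[1],.13],q);ctrl.movel([u[0],u[1],ZG],rate=.12)
    f0=np.array(ctrl.read_contact_force());ctrl.grip(.3,60)
    p=[u[0],u[1],ZG+.085];ctrl.movel(p,rate=.15)
    L=[]
    for a in (12,-12,12,-12): tip(p,a);ctrl.wait(.3);tip(p,0);L.append(tq())
    L=np.array(L);ax=np.array([-np.sin(TY),np.cos(TY),0])
    print("unit",i,u.round(4),"f touch",f0.round(1),"open",ctrl.read_opening(),"grip",ctrl.read_grip_force(),"F",np.round(ctrl.read_contact_force(),2))
    print("moment about x:",(L@ax).round(4));s=L@ax
    return abs(s[0]-s[1]+s[2]-s[3])/2
def put_back(i):
    u=units()[i];ctrl.movel([u[0],u[1],ZG+.0015],rate=.12);ctrl.grip(1.0);ctrl.movel([u[0],u[1],.13],rate=.25)
E
python3 - <<'E'
from h import *
print(units().round(4), np.diff(units(),axis=0).round(4))
print(pick_test(1),ctrl.read_t());wrist("w_held")
E
```

```text
[[ 0.4916 -0.0069  0.077 ]
 [ 0.5059 -0.0849  0.077 ]
 [ 0.5209 -0.1646  0.077 ]] [[ 0.0142 -0.0779  0.    ]
 [ 0.0151 -0.0797  0.    ]]Traceback (most recent call last):
  File "<stdin>", line 3, in <module>
  File "h.py", line 38, in pick_test
    ctrl.goto([u[0],u[1],.13],q);ctrl.movel([u[0],u[1],ZG],rate=.12)
    ~~~~~~~~~^^^^^^^^^^^^^^^^^^^
bench.IKError: the arm cannot take that pose within its joint ranges
```

```bash
python3 - <<'E'
from h import *
print(np.round(ctrl.read_q(),2))
for u in units():
  for y in (10,190,-170):
    print(y,[(z,None if (s:=ctrl.solve_ik([u[0],u[1],z],down(np.radians(y)))) is None else np.round(s,2).tolist()) for z in (.27,.2,.147,.13,.062)])
E
```

```text
[ 0.06  0.2  -0.11  0.   -1.26 -3.02]
10 [(0.27, [0.32, 0.12, -0.21, 0.0, -1.24, 3.0]), (0.2, [0.32, 0.17, -0.33, 0.0, -1.07, 3.0]), (0.147, [0.32, 0.22, -0.41, 0.0, -0.94, 3.0]), (0.13, [0.32, 0.24, -0.43, 0.0, -0.9, 3.0]), (0.062, [0.32, 0.33, -0.51, 0.0, -0.72, 3.0])]
190 [(0.27, [0.32, 0.12, -0.21, 0.0, -1.24, -0.14]), (0.2, [0.32, 0.17, -0.33, 0.0, -1.07, -0.14]), (0.147, [0.32, 0.22, -0.41, 0.0, -0.94, -0.14]), (0.13, [0.32, 0.24, -0.43, 0.0, -0.9, -0.14]), (0.062, [0.32, 0.33, -0.51, 0.0, -0.72, -0.14])]
-170 [(0.27, [0.32, 0.12, -0.21, 0.0, -1.24, -0.14]), (0.2, [0.32, 0.17, -0.33, 0.0, -1.07, -0.14]), (0.147, [0.32, 0.22, -0.41, 0.0, -0.94, -0.14]), (0.13, [0.32, 0.24, -0.43, 0.0, -0.9, -0.14]), (0.062, [0.32, 0.33, -0.51, 0.0, -0.72, -0.14])]
10 [(0.27, None), (0.2, None), (0.147, None), (0.13, None), (0.062, None)]
190 [(0.27, [0.15, 0.15, -0.17, 0.0, -1.25, 0.02]), (0.2, [0.15, 0.2, -0.28, 0.0, -1.08, 0.02]), (0.147, [0.15, 0.26, -0.36, 0.0, -0.95, 0.02]), (0.13, [0.15, 0.28, -0.38, 0.0, -0.91, 0.02]), (0.062, [0.15, 0.36, -0.46, 0.0, -0.74, 0.02])]
-170 [(0.27, [0.15, 0.
[... 255 characters left out ...]
 -1.27, -2.96]), (0.2, [-0.01, 0.26, -0.21, 0.0, -1.1, -2.96]), (0.147, [-0.01, 0.31, -0.28, 0.0, -0.98, -2.96]), (0.13, [-0.01, 0.33, -0.3, 0.0, -0.94, -2.96]), (0.062, [-0.01, 0.41, -0.38, 0.0, -0.78, -2.96])]
190 [(0.27, [-0.01, 0.21, -0.09, 0.0, -1.27, 0.18]), (0.2, [-0.01, 0.26, -0.21, 0.0, -1.1, 0.18]), (0.147, [-0.01, 0.31, -0.28, 0.0, -0.98, 0.18]), (0.13, [-0.01, 0.33, -0.3, 0.0, -0.94, 0.18]), (0.062, [-0.01, 0.41, -0.38, 0.0, -0.78, 0.18])]
-170 [(0.27, [-0.01, 0.21, -0.09, 0.0, -1.27, 0.18]), (0.2, [-0.01, 0.26, -0.21, 0.0, -1.1, 0.18]), (0.147, [-0.01, 0.31, -0.28, 0.0, -0.98, 0.18]), (0.13, [-0.01, 0.33, -0.3, 0.0, -0.94, 0.18]), (0.062, [-0.01, 0.41, -0.38, 0.0, -0.78, 0.18])]
```

```bash
sed -i 's/^TY=.*/TY=np.radians(190.0)/' h.py; python3 - <<'E'
from h import *
print(pick_test(1),ctrl.read_t());wrist("w_held")
E
```

```text
unit 1 [ 0.5059 -0.0849  0.077 ] f touch [-0.4  0.1  0.2] open 0.30196166646555905 grip 0.0 F [-0.03  0.9  -0.65]
moment about x: [-0.0015 -0.005  -0.0151  0.0103]
0.01093601196256019 13.1417
```

View pics/w_held.png

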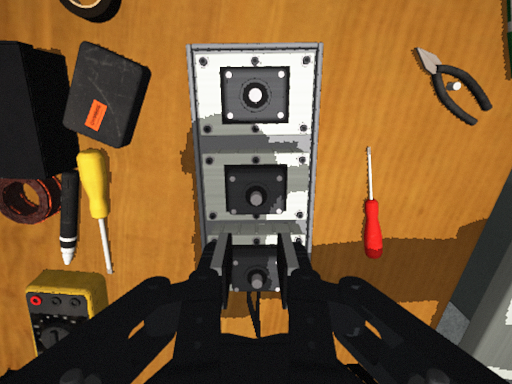

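The held-check view shows that the fingers missed. All three units still stand in the tray, with the middle cover at about (256,190). The pads were too high, so I'll go deeper with a guarded descent.

```bash
python3 - <<'E'
from h import *
d=np.load("pics/w_held.npz");print(ray([256,189],.077,cam("wrist",(d["p"],d["q"]))).round(4),d["p"])
u=units()[1];ctrl.grip(1.0,60)
ctrl.movel([u[0],u[1],.062],rate=.2)
f0=np.array(ctrl.read_contact_force())
for z in np.arange(.060,.044,-.002):
    ctrl.movel([u[0],u[1],z],rate=.06);f=np.array(ctrl.read_contact_force())-f0
    if abs(f[2])>4: break
print("stop",z,f.round(1))
ctrl.movel([u[0],u[1],z+.001],rate=.06)
ctrl.grip(0.0,60);print(ctrl.read_opening(),ctrl.read_grip_force(),ctrl.read_t())
E
```

```text
[[ 0.5062 -0.092   0.077 ]] [ 0.50634524 -0.08479067  0.14664081]
stop 0.045999999999999985 [ 0.   0.5 -0.8]
0.5606360433065102 63.11546802520752 17.0583
```

```bash
sed -i 's/^ZG=.*/ZG=.047/; s/ctrl.grip(.3,60)/ctrl.grip(0.0,60)/; s/^def pick_test(i):/def pick_test(i,held=False):/' h.py
python3 - <<'E'
s=open('h.py').read()
a=s.index("    u=units()[i];q=down(TY);ctrl.grip(1.0,60)");b=s.index("    p=[u[0],u[1],ZG+.085]")
s=s[:a]+"""    u=units()[i];q=down(TY);f0=np.zeros(3)
    if not held:
        ctrl.grip(1.0,60);ctrl.goto([u[0],u[1],.13],q);ctrl.movel([u[0],u[1],ZG],rate=.15)
        f0=np.array(ctrl.read_contact_force());ctrl.grip(0.0,60)
"""+s[b:]
open('h.py','w').write(s)
from h import *
print(pick_test(1,True),ctrl.read_t());wrist("w_held2")
E
```

```text
unit 1 [ 0.5055 -0.0854  0.077 ] f touch [0. 0. 0.] open 0.5639853951471572 grip 64.08738255500793 F [ 0.28 -0.15 -4.1 ]
moment about x: [ 0.0178 -0.0186  0.0237 -0.0051]
0.032605728045752555 23.175
```

```bash
python3 - <<'E'
from h import *
p=np.array(ctrl.read_position());ax=np.array([-np.sin(TY),np.cos(TY),0])
for a in (12,-12,12):
    tip(p,a);tip(p,0);ctrl.wait(.2);v=[]
    for _ in range(40): v.append(ctrl.read_ft_torque()@ax);ctrl.wait(.01)
    print(a,round(np.mean(v),4),round(np.std(v),4))
print(ctrl.read_t())
im,c=wrist("w_held3");print(im.mean())
E
```

```text
12 0.0165 0.0313
-12 -0.0156 0.0281
12 0.0136 0.0272
26.9417
88.20021057128906
```

The moment changed sign on all six tips, by about 0.03 N m, so the middle unit is the faulty one. I'll carry it over and look at the vice from the rear side.

```bash
cat >> h.py <<'E'
VY=np.radians(62.7-180);vx=np.array([np.sin(np.radians(62.7)),-np.cos(np.radians(62.7)),0]);vy=np.array([-vx[1],vx[0],0])
FACE=np.array([.5256,-.4130,0])
E
python3 - <<'E'
from h import *
p=np.array(ctrl.read_position());p[2]=.2;ctrl.movel(p,rate=.25)
t=FACE-.04*vx;ctrl.goto([t[0],t[1],.22],down(VY));im,c=wrist("w_v2");print(ctrl.read_t(),c[2])
cv2.imwrite("pics/c3.png",cv2.resize(im[20:320,110:400],None,fx=2,fy=2,interpolation=cv2.INTER_CUBIC)[:,:,::-1])
E
```

```text
28.8 [-0.12546853  0.54227138  0.57834381]
```

View pics/c3.png

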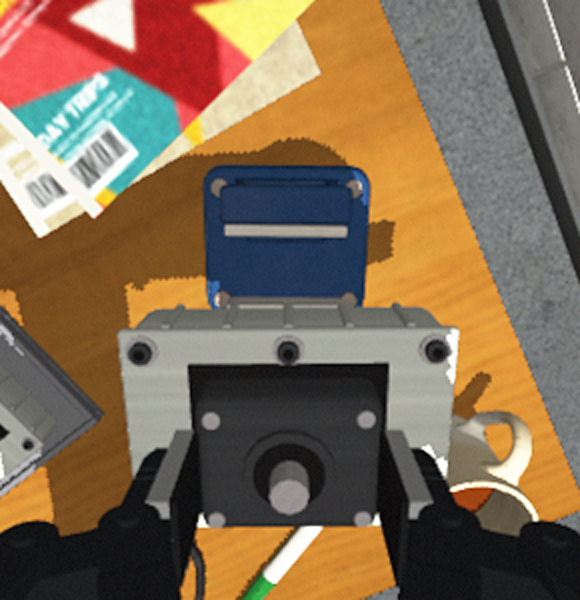

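The rear plate shows at full-image rows 132-138. The front plate is just visible at about row 168-172, above the edge of the held case, and that edge is at row ~183. I'll measure these edges numerically.

```bash
python3 - <<'E'
from h import *
d=np.load("pics/w_v2.npz");im=d["im"];c=cam("wrist",(d["p"],d["q"]))
print("nadir",proj([(-c[1].T@c[2])*[1,1,0]],c))
for col in (232,254,276):
    print(col,[(r,int(im[r,col].astype(int).sum()/3)) for r in range(126,192)])
def vc(px,z):
    X=ray(px,z,c)-FACE;return np.c_[X@vx,X@vy].round(4).tolist()
rows=[[254,r] for r in (98,131.5,138.5,160,165,168,172)]
print("z79",vc(rows,.079));print("z57",vc(rows,.057));print("z79 strip",vc([[222,135],[283.5,136]],.077))
# held case: front-edge screws & case top corners (tool frame)
zt=d["p"][2]+.010
T=Ro.from_quat(d["q"]).as_matrix()
for px in ([169,185],[339.5,184.5],[180,195],[254,196],[328,195.5],[204,202],[304,202],[211,282],[300,281]):
    z=zt if px[1]<200 else zt+.02
    print(px,(T.T@(ray(px,z,c)[0]-d["p"])).round(4))
E
```

```text
nadir [[254.38859317  99.97675104]]
232 [(126, 63), (127, 62), (128, 59), (129, 58), (130, 51), (131, 47), (132, 112), (133, 165), (134, 164), (135, 165), (136, 168), (137, 140), (138, 72), (139, 53), (140, 55), (141, 55), (142, 56), (143, 55), (144, 55), (145, 55), (146, 57), (147, 55), (148, 54), (149, 57), (150, 59), (151, 54), (152, 56), (153, 56), (154, 59), (155, 57), (156, 58), (157, 55), (158, 58), (159, 58), (160, 58), (161, 57), (162, 58), (163, 56), (164, 59), (165, 58), (166, 57), (167, 57), (168, 79), (169, 102), (170, 96), (171, 91), (172, 134), (173, 159), (174, 117), (175, 97), (176, 101), (177, 99), (178, 101), (179, 103), (180, 109), (181, 110), (182, 113), (183, 106), (184, 116), (185, 146), (186, 166), (187, 167), (188, 168), (189, 168), (190, 168), (191, 164)]
254 [(126, 58), (127, 54), (128, 55), (129, 53), (130, 52), (131, 44), (132, 91), (133, 147), (134, 168), (135, 161), (136, 164), (137, 151), (138, 105), (139, 49), (140, 45), (141, 48), (142, 59), (143, 58), (144, 56), (145, 57), (146, 56), (147, 60), (148, 58), (149, 60), (150, 61), (151, 58), (152, 59), 
[... 1153 characters left out ...]
88, 172), (189, 167), (190, 161), (191, 166)]
z79 [[0.0417, 0.0011], [0.0081, 0.0011], [0.0008, 0.0011], [-0.0224, 0.0011], [-0.028, 0.0011], [-0.0314, 0.0011], [-0.0359, 0.0011]]
z57 [[0.0418, 0.0012], [0.0058, 0.0011], [-0.002, 0.0011], [-0.027, 0.0011], [-0.0329, 0.0011], [-0.0366, 0.0011], [-0.0414, 0.0011]]
z79 strip [[0.0042, 0.0353], [0.0032, -0.0304]]
[169, 185] [ 0.0348 -0.0481 -0.0101]
[339.5, 184.5] [ 0.0352  0.0478 -0.0101]
[180, 195] [ 0.0289 -0.0424 -0.0101]
[254, 196] [ 0.0283 -0.0003 -0.0101]
[328, 195.5] [ 0.0287  0.0419 -0.0101]
[204, 202] [ 0.032  -0.0252 -0.0301]
[304, 202] [ 0.032   0.0246 -0.0301]
[211, 282] [-0.015  -0.0239 -0.03  ]
[300, 281] [-0.0142  0.0251 -0.03  ]
```

```bash
python3 - <<'E'
from h import *
d=np.load("pics/w_vice.npz");im=d["im"];c=cam("wrist",(d["p"],d["q"]))
for col in (247,273): print(col,[(r,im[r,col].tolist()) for r in range(102,140)])
X=ray([[260,r] for r in (60,68,107,112,116,120,128,136,170)],.0795,c)-FACE;print("z79.5",(X@vx).round(4));
X=ray([[260,r] for r in (60,61,62,68)],.046,c)-FACE;print("z46",(X@vx).round(4),(X@vy).round(4))
d=np.load("pics/w_v2.npz");c=cam("wrist",(d["p"],d["q"]));T=Ro.from_quat(d["q"]).as_matrix()
for n,px,dz in(("case side bottom",[254,168],-.024),("case top",[254,184.5],.010),("cover top low edge",[254,281.5],.03),("cover base",[254,202],.01),("shaft top",[254.5,265],.043)):
    print(n,(T.T@(ray(px,d["p"][2]+dz,c)[0]-d["p"])).round(4))
# top-camera look at the jaws
im=ctrl.read_camera("top");cv2.imwrite("pics/top2.png",im[:,:,::-1])
E
```

```text
247 [(102, [186, 123, 48]), (103, [191, 125, 47]), (104, [193, 130, 49]), (105, [184, 123, 47]), (106, [124, 85, 40]), (107, [7, 29, 57]), (108, [30, 58, 95]), (109, [51, 80, 126]), (110, [62, 93, 142]), (111, [60, 97, 146]), (112, [52, 89, 141]), (113, [55, 91, 142]), (114, [55, 91, 142]), (115, [56, 92, 142]), (116, [56, 90, 142]), (117, [53, 86, 141]), (118, [55, 88, 140]), (119, [58, 89, 140]), (120, [57, 89, 137]), (121, [55, 87, 138]), (122, [51, 85, 137]), (123, [50, 87, 139]), (124, [52, 87, 140]), (125, [48, 85, 132]), (126, [40, 73, 116]), (127, [24, 50, 87]), (128, [97, 95, 98]), (129, [233, 231, 219]), (130, [254, 254, 251]), (131, [249, 250, 245]), (132, [250, 250, 244]), (133, [253, 250, 242]), (134, [213, 203, 192]), (135, [32, 67, 118]), (136, [47, 85, 141]), (137, [45, 85, 139]), (138, [52, 88, 142]), (139, [51, 87, 140])]
273 [(102, [191, 131, 49]), (103, [187, 128, 48]), (104, [184, 124, 45]), (105, [186, 124, 48]), (106, [194, 130, 47]), (107, [156, 104, 50]), (108, [4, 21, 40]), (109, [20, 46, 79]), (110, [44, 76, 125]), (111, [51, 86, 136]), (112, [50, 86, 141])
[... 250 characters left out ...]
[55, 89, 138]), (125, [53, 88, 142]), (126, [52, 86, 138]), (127, [43, 77, 123]), (128, [42, 68, 107]), (129, [69, 77, 92]), (130, [215, 205, 191]), (131, [254, 251, 246]), (132, [249, 247, 241]), (133, [249, 246, 240]), (134, [252, 248, 240]), (135, [224, 215, 203]), (136, [54, 82, 120]), (137, [43, 84, 137]), (138, [46, 85, 140]), (139, [51, 88, 143])]
z79.5 [-0.1048 -0.0981 -0.0636 -0.059  -0.0552 -0.0515 -0.0438 -0.0361 -0.0014]
z46 [-0.1091 -0.1082 -0.1072 -0.1016] [0.0037 0.0038 0.0038 0.004 ]
case side bottom [ 0.0367 -0.0003  0.0239]
case top [ 0.0352 -0.0003 -0.0101]
cover top low edge [-0.0146 -0.0002 -0.03  ]
cover base [ 0.0247 -0.0003 -0.0101]
shaft top [ 0.0042  0.     -0.043 ]
```

The blue front jaw block measures 20 mm, with the bright strip ahead of it. Together with the head offset, this gives a gap of about 43 mm at vice_face x = -43. I'll lower the unit with a guarded descent.

```bash
python3 - <<'E'
from h import *
q=down(np.radians(62.4-180));t=FACE+(-.020-.004)*vx+.001*vy
ctrl.goto([t[0],t[1],.135],q);ctrl.wait(.2)
F=lambda:np.mean([(ctrl.wait(.01),ctrl.read_contact_force())[1] for _ in range(5)],0)
f0=F()
for z in np.r_[.124,.121,.118,np.arange(.114,.0995,-.002)]:
    ctrl.movel([t[0],t[1],z],rate=.08);f=F()-f0
    print(round(z,4),np.round([f@vx,f@vy,f[2]],1))
    if f[2]>4 or np.hypot(f[0],f[1])>8: break
print(ctrl.read_t(),ctrl.read_position(),t);wrist("w_in")
E
```

```text
0.124 [-0.2 -0.5  0.1]
0.121 [-0.4 -0.1 -0.1]
0.118 [-0.3 -0.6  0.1]
0.114 [-0.2 -0.3  0.2]
0.112 [-0.2 -0.2  0.2]
0.11 [-0.1 -0.5 -0. ]
0.108 [-0.  -0.2 -0.1]
0.106 [-0.5 -0.4 -0.3]
0.104 [ 0.4 -0.4  0.4]
0.102 [-2.3  1.5  9.8]
32.4917 [ 0.50526461 -0.40137307  0.10380033] [ 0.50473184 -0.40110379  0.        ]
```

The foot seated at the expected height. Now I'll release it and push the screw head.

```bash
python3 - <<'E'
from h import *
q=down(np.radians(62.4-180));p=np.array(ctrl.read_position())
F=lambda n=5:np.mean([(ctrl.wait(.01),ctrl.read_contact_force())[1] for _ in range(n)],0)
ctrl.grip(1.0);ctrl.movel([p[0],p[1],.20],rate=.25)
t=FACE-.15*vx+.004*vy
ctrl.grip(0.0,20);ctrl.goto([t[0],t[1],.18],q);ctrl.movel([t[0],t[1],.045],rate=.25);ctrl.wait(.15);f0=F()
log=[];s=-.15
while s<-.100:
    s+=.004 if not log or log[-1][1]>-1.5 else .001
    x=FACE+s*vx+.004*vy;ctrl.movel([x[0],x[1],.045],rate=.05);f=F()-f0
    log.append((round(s,4),round(f@vx,1),round(f@vy,1),round(f[2],1)))
    if f@vx<-13: break
    if log[0][0]+.03<s and f@vx>-1.5: pass
print(*log,sep="\n");print((np.array(ctrl.read_position())-FACE)@vx,ctrl.read_t())
x=FACE-.16*vx+.004*vy;ctrl.movel([x[0],x[1],.045],rate=.2);ctrl.movel([x[0],x[1],.25],rate=.3)
im,c=wrist("w_end");print(ctrl.read_t())
cv2.imwrite("pics/top3.png",ctrl.read_camera("top")[:,:,::-1])
E
```

```text
(-0.146, np.float64(0.2), np.float64(0.3), np.float64(-0.2))
(-0.142, np.float64(0.4), np.float64(0.2), np.float64(0.3))
(-0.138, np.float64(0.1), np.float64(0.1), np.float64(-0.1))
(-0.134, np.float64(0.6), np.float64(0.0), np.float64(0.2))
(-0.13, np.float64(0.5), np.float64(-0.1), np.float64(0.2))
(-0.126, np.float64(0.1), np.float64(-0.1), np.float64(-0.0))
(-0.122, np.float64(0.3), np.float64(-0.2), np.float64(-0.0))
(-0.118, np.float64(0.2), np.float64(-0.2), np.float64(-0.0))
(-0.114, np.float64(-0.0), np.float64(0.2), np.float64(-0.0))
(-0.11, np.float64(0.3), np.float64(-0.2), np.float64(0.2))
(-0.106, np.float64(0.0), np.float64(0.0), np.float64(-0.0))
(-0.102, np.float64(0.4), np.float64(0.2), np.float64(0.4))
(-0.098, np.float64(-0.1), np.float64(-0.1), np.float64(0.1))
-0.0978915088701973 39.5583
40.9
```

View pics/w_end.png

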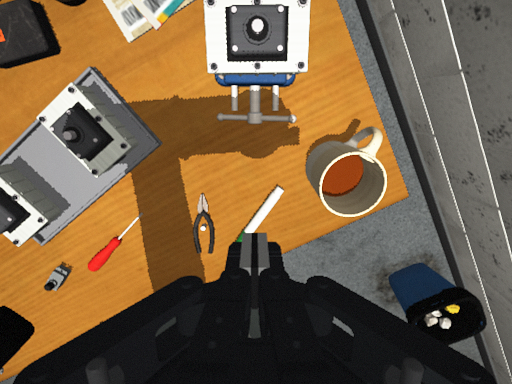

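The unit stands upright in the vice with the screw head at about (255,117). The push met nothing, so I'll check where the head is and where the shut fingertips (row ~235) really are.

```bash
python3 - <<'E'
from h import *
d=np.load("pics/w_end.npz");c=cam("wrist",(d["p"],d["q"]));T=Ro.from_quat(d["q"]).as_matrix()
for z in (-.02,-.01,0,.008): print(z,proj(d["p"]+T@np.array([[0,0,z],[.011,0,z],[-.011,0,z]]).T.T.reshape(3,3).T if False else (d["p"]+(T@np.array([[0,0,z],[.011,0,z],[-.011,0,z]]).T).T),c).round(0).tolist())
def vc(px,z):
    X=ray(px,z,c)-FACE;return np.c_[X@vx,X@vy].round(4).tolist()
print("head front edge z46",vc([[255,123],[255,117]],.046),"z.055",vc([[255,123]],.055),d["p"],((d["p"]-FACE)@vx))
print("bar",vc([[219,117],[293,119]],.046))
print("unit case top corners",vc([[207,72],[308,73]],.113),"screws",vc([[212,66],[303,66]],.113),"cover top",vc([[228,57],[288,60]],.133))
print([(r,im) for r,im in zip(range(84,130,1),d["im"][84:130,255].sum(1)//3)])
print(d["im"][225:260:3,250].tolist(), ctrl.read_opening())
E
```

```text
-0.02 [[254.0, 249.0], [254.0, 231.0], [254.0, 266.0]]
-0.01 [[254.0, 240.0], [254.0, 224.0], [254.0, 257.0]]
0 [[254.0, 233.0], [254.0, 217.0], [254.0, 248.0]]
0.008 [[254.0, 228.0], [254.0, 212.0], [254.0, 242.0]]
head front edge z46 [[-0.108, 0.0034], [-0.1007, 0.0033]] z.055 [[-0.1073, 0.0034]] [ 0.38483033 -0.33552857  0.2483942 ] -0.16062259499659368
bar [[-0.1005, 0.0486], [-0.1033, -0.0445]]
unit case top corners [[-0.0541, 0.0502], [-0.0555, -0.0486]] screws [[-0.0488, 0.045], [-0.0492, -0.0434]] cover top [[-0.0436, 0.0275], [-0.0463, -0.0264]]
[(84, np.uint64(9)), (85, np.uint64(200)), (86, np.uint64(255)), (87, np.uint64(254)), (88, np.uint64(253)), (89, np.uint64(254)), (90, np.uint64(235)), (91, np.uint64(157)), (92, np.uint64(159)), (93, np.uint64(161)), (94, np.uint64(163)), (95, np.uint64(164)), (96, np.uint64(168)), (97, np.uint64(166)), (98, np.uint64(161)), (99, np.uint64(159)), (100, np.uint64(161)), (101, np.uint64(157)), (102, np.uint64(157)), (103, np.uint64(157)), (104, np.uint64(161)), (105, np.uint64(158)), (106, np.uint64(160)), (107, np.uint64(158)), (108, np.uint64(161)), (109, np.uint64(161)), (110, np.uint64(163)), (111, np.uint64(154)), (112, np.uint64(129)), (113, np.uint64(140)), (114, np.uint64(171)), (115, np.uint64(166)), (116, np.uint64(166)), (117, np.uint64(161)), (118, np.uint64(164)), (119, np.uint64(160)), (120, np.uint64(158)), (121, np.uint64(157)), (122, np.uint64(154)), (123, np.uint64(119)), (124, np.uint64(74)), (125, np.uint64(71)), (126, np.uint64(73)), (127, np.uint64(71)), (128, np.uint64(69)), (129, np.uint64(69))]
[[251, 249, 242], [254, 254, 252], [255, 255, 255], [86, 85, 85], [90, 89, 87], [88, 87, 84], [82, 82, 80], [82, 81, 80], [79, 81, 79], [83, 82, 80], [75, 74, 70], [75, 76, 73]] -0.0031255823489477787
```

The fingertips actually reach only to 12–20 mm behind the TCP, so they passed over the head, which hasn't moved from x = -0.108. I'll repeat the push with the tool lower.

```bash
python3 - <<'E'
from h import *
F=lambda n=5:np.mean([(ctrl.wait(.01),ctrl.read_contact_force())[1] for _ in range(n)],0)
Z=.022;P=lambda s,z=Z:list((FACE+s*vx+.0035*vy)[:2])+[z]
ctrl.movel(P(-.135,.12),rate=.3);ctrl.wait(.1);f0=F()
for z in (.06,.04,Z):
    ctrl.movel(P(-.135,z),rate=.15)
    if abs((F()-f0)[2])>4: print("blocked",z);break
else:
    f0=F(8);log=[];s=-.135
    while s<-.096:
        s+=.003 if not log or log[-1][1]>-1.5 else .001
        ctrl.movel(P(s),rate=.06);f=F()-f0
        log.append((round(s,4),round(f@vx,1),round(f@vy,1),round(f[2],1)))
        if f@vx<-14: break
    print(*[tuple(map(float,l)) for l in log],sep="\n");print((np.array(ctrl.read_position())-FACE)@vx,ctrl.read_t())
    ctrl.movel(P(-.145),rate=.2)
ctrl.movel(P(-.16,.25),rate=.3)
im,c=wrist("w_end2");print(ctrl.read_t())
E
```

```text
(-0.132, -0.4, 0.4, 0.0)
(-0.129, -0.7, 0.3, -0.3)
(-0.126, -0.4, 0.4, -0.4)
(-0.123, -0.5, 0.3, 0.2)
(-0.12, -0.4, 0.2, -0.4)
(-0.117, -4.4, 0.9, 2.6)
(-0.116, -5.9, 1.2, 3.0)
(-0.115, -5.2, 0.4, 2.0)
(-0.114, -5.7, 0.3, 2.1)
(-0.113, -5.8, -0.1, 1.9)
(-0.112, -5.9, 0.5, 2.1)
(-0.111, -5.9, -0.0, 2.0)
(-0.11, -7.4, 0.9, 3.8)
(-0.109, -9.5, 1.5, 5.5)
(-0.108, -11.1, 1.4, 7.0)
(-0.107, -13.1, 1.6, 9.6)
(-0.106, -14.9, 2.4, 11.0)
-0.11183525032538226 47.9333
49.2333
```

```bash
cp pics/w_end2.png pics/f.png; python3 - <<'E'
from h import *
d=np.load("pics/w_end2.npz");c=cam("wrist",(d["p"],d["q"]));im=d["im"]
g=im[:,255].astype(int).sum(1)//3
print([(r,int(g[r])) for r in range(80,132)])
def vc(px,z):
    X=ray(px,z,c)-FACE;return np.c_[X@vx,X@vy].round(4).tolist()
print(d["p"],[(r,vc([[255,r]],.046)[0][0]) for r in range(108,126,2)])
print("case edge rows z.113",[(r,vc([[255,r]],.113)[0][0]) for r in (66,68,70,72,74)])
E
```

```text
[(80, 255), (81, 251), (82, 251), (83, 251), (84, 251), (85, 251), (86, 251), (87, 251), (88, 252), (89, 252), (90, 230), (91, 156), (92, 157), (93, 156), (94, 158), (95, 157), (96, 154), (97, 159), (98, 159), (99, 156), (100, 160), (101, 159), (102, 157), (103, 160), (104, 160), (105, 150), (106, 135), (107, 146), (108, 167), (109, 163), (110, 164), (111, 164), (112, 164), (113, 161), (114, 153), (115, 156), (116, 158), (117, 119), (118, 72), (119, 65), (120, 68), (121, 72), (122, 71), (123, 73), (124, 74), (125, 74), (126, 72), (127, 73), (128, 66), (129, 65), (130, 70), (131, 68)]
[ 0.38480912 -0.33612376  0.24845417] [(108, -0.0895), (110, -0.0919), (112, -0.0943), (114, -0.0967), (116, -0.0991), (118, -0.1015), (120, -0.104), (122, -0.1064), (124, -0.1089)]
case edge rows z.113 [(66, -0.0486), (68, -0.0504), (70, -0.0522), (72, -0.054), (74, -0.0558)]
```

View pics/f.png

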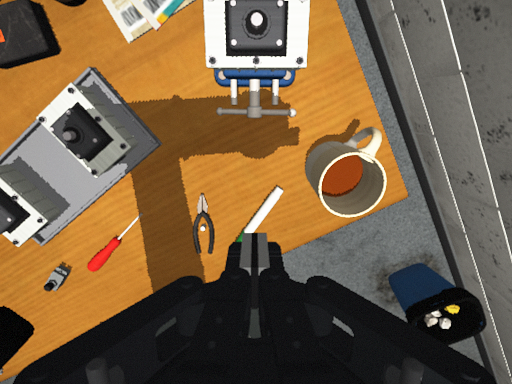

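The final view shows the unit upright on the jaws. The head moved from row 123 to row 117, about 7 mm, which puts it at -0.101 (36 mm foot + 65.5 mm). The push force rose to 15 N against the foot. The other two units still stand in the tray, so I'm handing the job in.

```bash
python3 -c "
from bench import ctrl
print(ctrl.close_job(),ctrl.read_t())"
```

```text
the job is handed in; nothing more can be done
the job is handed in; nothing more can be done
```

The middle unit is the faulty one: it now stands upright in the vice, its foot clamped against the rear jaw with a 15 N push. I didn't lift the other two, as the slug was clearly felt in the first unit tested; they still stand in the tray, and the job is handed in, but no verdict came back.

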